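# Read off the row of tests and stop the timer

### The arm

A 6-joint arm with a two-finger parallel gripper is mounted at the origin on the work surface. World frame = base frame: x ahead of the robot, y to its left, z up, the work surface at z = 0. Lengths are in mm, angles in rad, forces in N, time in s.
With the tool pointing down it reaches from about 275 to 775 mm from the base axis. Payload 14.6 kg.
Tool frame: the origin (TCP) lies midway between the tips of the shut fingers; the grasp point (between the pads) lies 19 mm behind it (r.tcp_to_grasp is the z of the grasp point in the tool frame, in mm); z points along the fingers, y is the direction in which the jaws open and shut (so a half turn about z gives the same grasp; the last joint's range is limited). The gripper opens to 85 mm and grips with 20 to 120 N. Pads are 22 mm wide; open, the fingers measure 114 mm over their backs; the gripper's body (76 mm by 85 mm) begins 54 mm behind the grasp point. The pads swing forward as they close: fully open they stand 13 mm farther back than shut.
Start: joints at [1.029, 0.263, -0.048, 1.259, 0, 1.415], TCP at [198.049, 486.215, 231.278] pointing down, gripper open.
Joint ranges: [-2.65, 2.65], [-0.89, 1.7], [-1.18, 1.37], [-2.13, 2.11], [-1.35, 1.29], [-3.14, 3.14]. Speed limits (rad/s): [1.89, 1.89, 2.57, 2.79, 3.14, 3.14].

### API

Orientations are given as a unit quaternion [x, y, z, w].
In Python, from bench import r, get_image, get_calibration gives the robot as it stands. The module is installed in compiled form; this text tells all that it offers.
- The arm moves only by the tool play_rows, never from a script. Its argument "moves" is a list of rows, each an object with "offset": the shift along the tool's x, y, z in mm, a list of three; "roll": the turn about the tool's z in rad; "claw": the opening, from 0 (shut) to 1 (fully open). A call has 1 to 12 rows; each row is the pose to reach, as a shift and turn from the pose measured when the call began, along the tool's axes at that moment; what a row does not reach only later rows make up. A row lasts 1/12 s, in which the tool goes at most 41.7 mm and 7.16 degrees, less where a joint would pass 70% of its speed; a pose out of reach is approached as far as the arm can. A call with a gripper value outside its range is refused whole. The fingers move at their own pace and stop on an object; the grip force is fixed at half the most. Time passes only in rows, so rows that repeat a pose let the fingers close. It gives the time, the measured TCP pose, the force and the opening at its end, in the units of the state.
- r.state(): the state, without advancing time (a new reading comes with each control period).
- get_image(name): name is "scene" or "top" or "wrist"; returns the picture (400x640x3 uint8, red, green, blue); there is no depth.
- get_calibration(name): a dict with "fov_y" (degrees; the focal length in pixels is half the picture's height over the tangent of half this angle, whatever the lens; pixels are square), "cx", "cy" (the principal point, pixels), "rvec" (rotation vector, rad) and "tvec" (3), from world to camera coordinates, as OpenCV has them; the wrist camera has in their place "hand_eye" (4x4, takes a point from camera to tool coordinates, whose origin is the TCP and whose axes are the flange's). Camera axes: x right, y down, z forward; pixel columns grow to the right and rows downward; lengths in mm; the calibration is good to about 2 mm. A picture is of the moment at which its call begins: read the wrist's pose just before it. get_calibration takes no time and is no camera call.
- r.sign_off(): hands the job in, once; it reports no verdict.
The state is a dict: "time_s": time; "joint_pos": joint angles; "qd": joint speeds; "joint_efforts": joint torques, N m; "ee_pos": TCP position; "orientation": TCP orientation; "ft_force": force on the tool from outside, world axes, zero at the start; "moment": the same for the moment, N m; "width": finger opening in mm.
Only numpy, scipy, OpenCV 4.12 (cv2) and the standard library are available. Lean on these libraries where they do the work, as an engineer would, in place of code of your own. Each camera call takes 0.05 s, during which the arm holds its last target.

### The job

Read off the row of test cassettes on the tray for your colleague: starting with the cassette farthest from the timer, point straight down with the fingertips at the result window of each one in turn, about 2 cm above it, staying half a second at each and keeping that low as you go from one to the next, without touching any cassette. When you have pointed at the last, the one next to the timer, push the timer's stop button all the way down with the fingertips and then move clear. Leave the cassettes, dropper bottle, pen and tube rack as they lie.

Things in the scene. Friction and masses are not known exactly. Their poses are not given: they have to be found in the camera images.
- tray: fixed shallow white tray, 270 mm (its x) by 560 mm (its y), standing on the table, origin under its centre at table height; its inner floor is 5 mm above the table, its rim 14 mm. The cassette row runs along its y, neighbours about 50 mm apart, each up to 20 mm off the straight line and a little askew.
- cassette1: loose white test cassette, number 1 of 5 from the tray's -y end. Slab 70 mm (its x) by 22 mm (its y) by 6 mm high on the tray floor: top 11 mm above the table. Origin: underside, straight below the centre of its result window, a slot 19 x 8 mm with one dark line; its small round sample well is 32 mm from there towards its -x (robot's side).
- cassette2: loose white test cassette, number 2 of 5 from the tray's -y end. Slab 70 mm (its x) by 22 mm (its y) by 6 mm high on the tray floor: top 11 mm above the table. Origin: underside, straight below the centre of its result window, a slot 19 x 8 mm with one dark line; its small round sample well is 32 mm from there towards its -x (robot's side).
- cassette3: loose white test cassette, number 3 of 5 from the tray's -y end. Slab 70 mm (its x) by 22 mm (its y) by 6 mm high on the tray floor: top 11 mm above the table. Origin: underside, straight below the centre of its result window, a slot 19 x 8 mm with one dark line; its small round sample well is 32 mm from there towards its -x (robot's side).
- cassette4: loose white test cassette, number 4 of 5 from the tray's -y end. Slab 70 mm (its x) by 22 mm (its y) by 6 mm high on the tray floor: top 11 mm above the table. Origin: underside, straight below the centre of its result window, a slot 19 x 8 mm with one dark line; its small round sample well is 32 mm from there towards its -x (robot's side).
- cassette5: loose white test cassette, number 5 of 5 from the tray's -y end. Slab 70 mm (its x) by 22 mm (its y) by 6 mm high on the tray floor: top 11 mm above the table. Origin: underside, straight below the centre of its result window, a slot 19 x 8 mm with one dark line; its small round sample well is 32 mm from there towards its -x (robot's side).
- timer: grey box-shaped timer, 70 x 62 x 46 mm high, fixed on the tray floor beyond one end of the row (either the tray's -y or +y end, about 205 mm from the tray's centre); origin under its centre. Its stop button is on top, in the middle.
- stop_top (a point): centre of the top face of the timer's round stop button (30 mm across); it stands 60 mm above the timer's underside (65 mm above the table) when up, and moves down with the button.
- stop (a joint): travel of the stop button in m: 0 is up, 0.007 fully down. It moves straight down, about 3 N moves it, and it stays where it is left (no spring); at the bottom it meets a hard stop.
- dropper: loose small white dropper bottle, 34 mm across, 66 mm high, standing on the tray beyond the other end of the row; origin under its centre; to be left alone.
- pen: loose black pen, 130 mm long, 12 mm high, lying along the tray's y beyond the far side of the row; origin under its middle; to be left alone.
- rack: loose white rack of four small tubes, 34 x 126 mm, 54 mm high, on the tray on the robot's side of the row, long side along the tray's y; origin under its centre; to be left alone.

How it is judged (in metres and radians):
On the way, in this order (a step that is already met when the one before it is completed fails the run):
1. the fingertips point down at the window of the first (farthest from the timer) cassette, less than about 35 mm above it, for 0.3 s (height (world z) of the grasp point below 0.066 m and ((y of timer in the frame of tray above 0 m and horizontal distance between the grasp point and cassette1 below 0.013 m) or (not (y of timer in the frame of tray above 0 m) and horizontal distance between the grasp point and cassette5 below 0.013 m))), for 0.3 s.
2. on the way to the next one the fingertips stay low (less than about 45 mm above the cassettes) (height (world z) of the grasp point below 0.076 m and ((y of timer in the frame of tray above 0 m and (y of the grasp point in the frame of tray between -0.081 and -0.069 m and x of the grasp point in the frame of tray between -0.07 and 0.07 m)) or (not (y of timer in the frame of tray above 0 m) and (y of the grasp point in the frame of tray between 0.069 and 0.081 m and x of the grasp point in the frame of tray between -0.07 and 0.07 m)))).
3. the fingertips point down at the window of the second cassette, less than about 35 mm above it, for 0.3 s (height (world z) of the grasp point below 0.066 m and ((y of timer in the frame of tray above 0 m and horizontal distance between the grasp point and cassette2 below 0.013 m) or (not (y of timer in the frame of tray above 0 m) and horizontal distance between the grasp point and cassette4 below 0.013 m))), for 0.3 s.
4. on the way to the next one the fingertips stay low (less than about 45 mm above the cassettes) (height (world z) of the grasp point below 0.076 m and ((y of timer in the frame of tray above 0 m and (y of the grasp point in the frame of tray between -0.031 and -0.019 m and x of the grasp point in the frame of tray between -0.07 and 0.07 m)) or (not (y of timer in the frame of tray above 0 m) and (y of the grasp point in the frame of tray between 0.019 and 0.031 m and x of the grasp point in the frame of tray between -0.07 and 0.07 m)))).
5. the fingertips point down at the window of the third cassette, less than about 35 mm above it, for 0.3 s (height (world z) of the grasp point below 0.066 m and ((y of timer in the frame of tray above 0 m and horizontal distance between the grasp point and cassette3 below 0.013 m) or (not (y of timer in the frame of tray above 0 m) and horizontal distance between the grasp point and cassette3 below 0.013 m))), for 0.3 s.
6. on the way to the next one the fingertips stay low (less than about 45 mm above the cassettes) (height (world z) of the grasp point below 0.076 m and ((y of timer in the frame of tray above 0 m and (y of the grasp point in the frame of tray between 0.019 and 0.031 m and x of the grasp point in the frame of tray between -0.07 and 0.07 m)) or (not (y of timer in the frame of tray above 0 m) and (y of the grasp point in the frame of tray between -0.031 and -0.019 m and x of the grasp point in the frame of tray between -0.07 and 0.07 m)))).
7. the fingertips point down at the window of the fourth cassette, less than about 35 mm above it, for 0.3 s (height (world z) of the grasp point below 0.066 m and ((y of timer in the frame of tray above 0 m and horizontal distance between the grasp point and cassette4 below 0.013 m) or (not (y of timer in the frame of tray above 0 m) and horizontal distance between the grasp point and cassette2 below 0.013 m))), for 0.3 s.
8. on the way to the next one the fingertips stay low (less than about 45 mm above the cassettes) (height (world z) of the grasp point below 0.076 m and ((y of timer in the frame of tray above 0 m and (y of the grasp point in the frame of tray between 0.069 and 0.081 m and x of the grasp point in the frame of tray between -0.07 and 0.07 m)) or (not (y of timer in the frame of tray above 0 m) and (y of the grasp point in the frame of tray between -0.081 and -0.069 m and x of the grasp point in the frame of tray between -0.07 and 0.07 m)))).
9. the fingertips point down at the window of the fifth (nearest the timer) cassette, less than about 35 mm above it, for 0.3 s (height (world z) of the grasp point below 0.066 m and ((y of timer in the frame of tray above 0 m and horizontal distance between the grasp point and cassette5 below 0.013 m) or (not (y of timer in the frame of tray above 0 m) and horizontal distance between the grasp point and cassette1 below 0.013 m))), for 0.3 s.
10. the timer's stop button is pushed down (more than 5.5 of its 7 mm) (value of joint stop above 0.0055 m), for 0.1 s.
At the end, for the whole second after the job is handed in: After pointing at all five windows in order, the stop button is down (more than 5.5 mm of 7 mm), every cassette lies still within 6 mm of where it was, the dropper bottle, pen and rack are within 15 mm of where they were (value of joint stop above 0.0055 m and distance of each of cassette1, cassette2, cassette3, cassette4, cassette5 from where it was at the start of the episode below 0.006 m and distance of each of dropper, pen, rack from where it was at the start of the episode below 0.015 m and linear speed of each of cassette1, cassette2, cassette3, cassette4, cassette5 below 0.02 m/s); the robot touches nothing.
It fails at once if the robot touches a cassette (contact force between any of the fingers, the arm and cassette1 above 0.5 N or contact force between any of the fingers, the arm and cassette2 above 0.5 N or contact force between any of the fingers, the arm and cassette3 above 0.5 N or contact force between any of the fingers, the arm and cassette4 above 0.5 N or contact force between any of the fingers, the arm and cassette5 above 0.5 N).
It fails at once if a cassette is moved more than 6 mm or lifted (distance of any of cassette1, cassette2, cassette3, cassette4, cassette5 from where it was at the start of the episode above 0.006 m).
It fails at once if the dropper bottle, pen or tube rack is moved more than 15 mm or lifted (distance of any of dropper, pen, rack from where it was at the start of the episode above 0.015 m).
It also fails if it takes over 48 s, if anything falls off the work surface, if the arm or the gripper's body presses on something with over 40 N, if the wrist force passes 120 N, or if a joint passes its speed limit or range.

## Working session

There is one attempt and no reset: what is moved stays moved. The work goes in short steps, Python scripts to look and compute and a tool call to move; the robot and the scene stay as the last step left them, time stands still between calls to the robot, and variables do not carry over. Pictures are saved under pics/ and viewed, and the job is handed in when it is done.

Besides the shell and the picture viewer there is one more tool, called after "Call:" by a JSON object that holds its "fn" and its "kwargs", one argument or row to a line. play_rows: Moves the arm, as the interface text tells. Its arguments: {"type":"object","properties":{"moves":{"type":"array","items":{"type":"object","properties":{"offset":{"type":"array","items":{"type":"number"}},"roll":{"type":"number"},"claw":{"type":"number"}}}}},"required":["moves"]}

```bash
mkdir -p pics; python3 - <<'E'
from bench import r,get_image,get_calibration
import cv2
for n in("scene","top","wrist"):
    cv2.imwrite(f"pics/{n}0.png",get_image(n)[:,:,::-1]); print(n,get_calibration(n))
print(r.state(),r.tcp_to_grasp)
E
```

```text
scene {'fov_y': 50.209820084097665, 'cx': 313.41045766795014, 'cy': 197.61188831586847, 'rvec': array([ 0.71034202,  2.59680982, -1.18167346]), 'tvec': array([ 460.57004646, -138.69353664, 1230.54062994])}
top {'fov_y': 52.41662599910286, 'cx': 320.5417415549198, 'cy': 204.29324873353306, 'rvec': array([ 2.15623778, -2.09828911,  0.21197299]), 'tvec': array([ 17.4819426 , 577.88982617, 769.3814547 ])}
wrist {'fov_y': 70.19762765820457, 'cx': 316.42906122194495, 'cy': 197.47894525096405, 'hand_eye': array([[-8.46340190e-04, -9.48058310e-01, -3.18095465e-01,
         8.31273383e+01],
       [ 9.99999593e-01, -7.03084582e-04, -5.65159471e-04,
        -2.23976132e-01],
       [ 3.12156116e-04, -3.18095813e-01,  9.48058519e-01,
        -1.43072902e+02],
       [ 0.00000000e+00,  0.00000000e+00,  0.00000000e+00,
         1.00000000e+00]])}
{'time_s': 0.15, 'joint_pos': array([ 1.02867089e+00,  2.63461149e-01, -4.87422586e-02,  1.25940778e+00,
        1.17300097e-05,  1.41550372e+00]), 'qd': array([-0.00095233,  0.00104093,  0.00252747, -0.00012305, -0.00047812,
        0.00041205]), 'joint_efforts': array([-2.85423482e-05, -6.37827086e+01,  3.84646332e+01,  1.06194077e-02,
       -1.67665048e-04,  5.95765741e-06]), 'ee_pos': array([197.95994933, 486.04477277, 230.92857488]), 'orientation': array([ 1.92212708e-01,  9.81353203e-01, -3.80904836e-04, -1.44724716e-04]), 'ft_force': array([0.48565037, 0.21224082, 0.56388804]), 'moment': array([-0.00322379,  0.05741748,  0.02080848]), 'width': 85.58908618552655} -18.700000000000003
```

View pics/scene0.png

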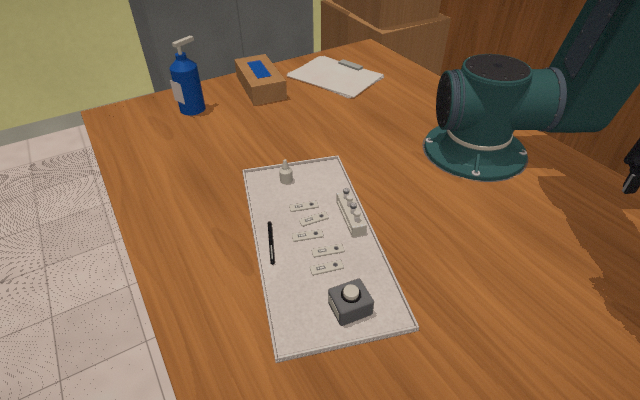

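View pics/top0.png

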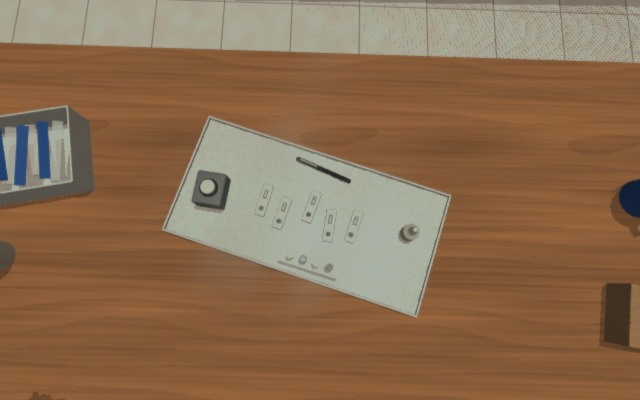

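View pics/wrist0.png

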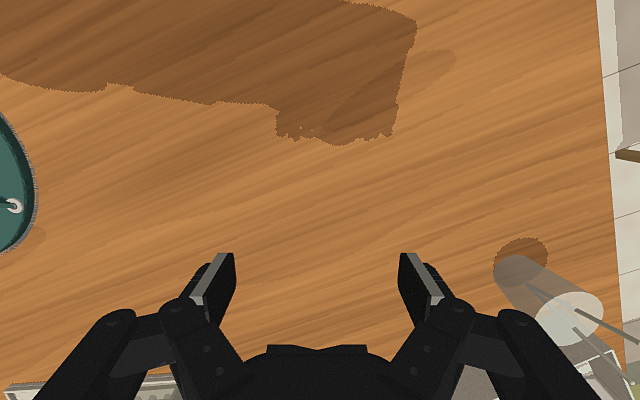

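```bash
cat > h.py <<'E'
import numpy as np,cv2
from bench import r,get_image,get_calibration
from scipy.spatial.transform import Rotation as Ro
def cam(n,st=None):
    c=get_calibration(n); f=200/np.tan(np.radians(c['fov_y']/2))
    K=np.array([[f,0,c['cx']],[0,f,c['cy']],[0,0,1.]])
    if n=='wrist':
        T=np.eye(4);T[:3,:3]=Ro.from_quat(st['orientation']).as_matrix();T[:3,3]=st['ee_pos']
        M=np.linalg.inv(T@c['hand_eye']); return K,M[:3,:3],M[:3,3]
    return K,cv2.Rodrigues(c['rvec'])[0],np.array(c['tvec'],float)
def ray(C,uv,z):
    K,R,t=C; o=-R.T@t; d=R.T@np.linalg.inv(K)@np.array([uv[0],uv[1],1.]); return o+d*(z-o[2])/d[2]
def proj(C,P):
    K,R,t=C; q=K@(R@np.array(P,float)+t); return q[:2]/q[2]
E
python3 - <<'E'
from h import *
im=cv2.imread('pics/top0.png'); C=cam('top')
crop=im[130:300,150:470]
cv2.imwrite('pics/topz.png',cv2.resize(crop,None,fx=2.5,fy=2.5,interpolation=cv2.INTER_CUBIC))
crop=im[175:255,245:370]
cv2.imwrite('pics/topz2.png',cv2.resize(crop,None,fx=6,fy=6,interpolation=cv2.INTER_CUBIC))
print(proj(C,r.state()['ee_pos']))
for uv in [(210,117),(450,196),(416,317),(163,229)]: print(ray(C,uv,14).round(1))
print('timer',ray(C,(208,187),65),'drop',ray(C,(410,233),66),'cam',-C[1].T@C[2])
E
```

```text
[ -4.23404416 434.88702743]
[774.3 282.3  14. ]
[ 610.9 -244.4   14. ]
[ 357.8 -166.7   14. ]
[522.9 361.2  14. ]
timer [604.09198246 260.31284964  65.        ] drop [ 522.25719525 -145.03421039   66.        ] cam [423.04789268  39.76441804 863.51569985]
```

View pics/topz.png

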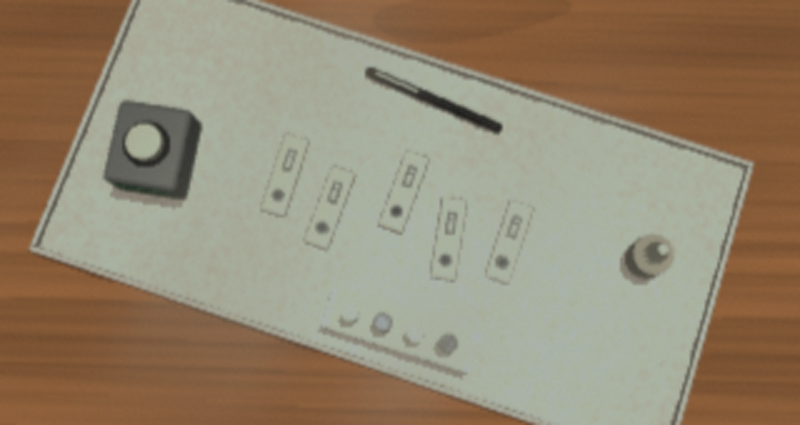

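View pics/topz2.png

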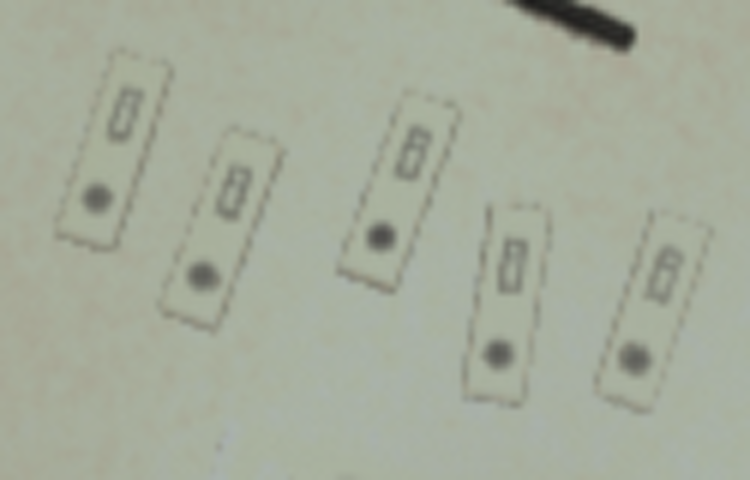

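```bash
python3 - <<'E'
from h import *
im=cv2.imread('pics/scene0.png'); C=cam('top');S=cam('scene')
W=[(125,115),(235,193),(412,154),(512,266),(664,275)];V=[(97,198),(203,276),(381,237),(498,354),(635,359)]
f=lambda p:((p[0]+.5)/6-.5+245,(p[1]+.5)/6-.5+175)
x0,y0=230,140
out=cv2.resize(im[140:340,230:430],None,fx=3,fy=3,interpolation=cv2.INTER_CUBIC)
for w,v in zip(W,V):
    a=ray(C,f(w),11);b=ray(C,f(v),11);s=proj(S,a)
    print(a.round(1),np.linalg.norm(a-b).round(1),np.degrees(np.arctan2(*(a-b)[1::-1])).round(1),s.round(1))
    cv2.circle(out,tuple(int(q) for q in ((s-[x0,y0]+.5)*3-.5)),2,(0,0,255),-1)
for p in ([774.3,282.3,14.],[610.9,-244.4,14],[357.8,-166.7,14],[522.9,361.2,14],[604,260.3,65],[522,-145,66]):
    s=proj(S,p);print(s.round(1));cv2.circle(out,tuple(int(q) for q in ((s-[x0,y0]+.5)*3-.5)),2,(255,0,0),-1)
cv2.imwrite('pics/scz.png',out)
E
```

```text
[605.1 151.5  11. ] 31.5 -15.4 [319.9 266.6]
[577.9 111.1  11. ] 31.7 -18.4 [321.1 249.3]
[593.8  48.7  11. ] 31.9 -18.4 [301.  234.3]
[554.4  12.2  11. ] 31.7 -7.7 [308.1 218.5]
[552.7 -41.7  11. ] 31.7 -18.2 [297.8 205.2]
[275.4 354. ]
[243.1 168.7]
[337.4 154.5]
[415.9 323.5]
[350.2 286.8]
[288.1 161.7]
```

View pics/scz.png

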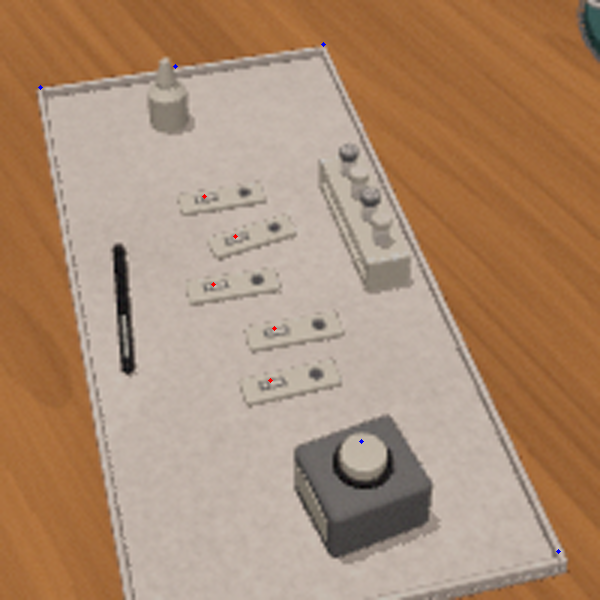

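```bash
python3 - <<'E'
from h import *
from scipy.optimize import least_squares
im=cv2.imread('pics/top0.png');hsv=cv2.cvtColor(im,cv2.COLOR_BGR2HSV)
m=(hsv[:,:,1]<70).astype(np.uint8)*255; m[:100]=0;m[:,:140]=0;m[:,480:]=0
m=cv2.morphologyEx(m,cv2.MORPH_CLOSE,np.ones((9,9)))
c=max(cv2.findContours(m,0,2)[0],key=cv2.contourArea)
q=cv2.approxPolyDP(c,10,True)[:,0];print(q)
pts=c[:,0].astype(float)
# sides fit -> corners
q=q.astype(float);L=[]
n=len(q)
for i in range(n):
    a,b=q[i],q[(i+1)%n];d=(b-a)/np.linalg.norm(b-a);s=(pts-a)@d;e=abs((pts-a)@[-d[1],d[0]])
    k=pts[(e<4)&(s>8)&(s<np.linalg.norm(b-a)-8)]
    vx,vy,x,y=cv2.fitLine(k.astype(np.float32),cv2.DIST_HUBER,0,.01,.01).ravel()
    L.append(np.cross([x,y,1],[x+vx,y+vy,1]))
    print('side rms',np.sqrt(np.mean(((k-[x,y])@[-vy,vx])**2)))
cor=[];
for i in range(n):
    p=np.cross(L[i-1],L[i]);cor.append(p[:2]/p[2])
C=cam('top');K,R,t=C
und=lambda uv,k:cv2.undistortPoints(np.array([[uv]],float),K,np.array([k,0,0,0.]),P=K)[0,0]
P=[ray(C,u,14) for u in cor];print(np.round(cor,1),np.round(P,1),[np.linalg.norm(P[i]-P[i-1]).round(1) for i in range(n)])
for k in(0,-.05,-.1,-.15,-.2):
    P=[ray(C,und(u,k),14) for u in cor];print(k,[np.linalg.norm(P[i]-P[i-1]).round(1) for i in range(n)],ray(C,und((208,187),k),65).round(1), np.mean(P,0).round(1))
E
```

```text
[[208 116]
 [163 230]
 [416 317]
 [450 195]]
side rms 0.29059204569176633
side rms 0.3289965521280913
side rms 0.37949297245757746
side rms 0.3472709440250344
[[208.5 115.6]
 [161.4 229.5]
 [416.5 317.1]
 [450.5 195. ]] [[ 777.6  285.8   14. ]
 [ 521.8  364.5   14. ]
 [ 357.7 -167.7   14. ]
 [ 613.2 -245.5   14. ]] [np.float64(556.1), np.float64(267.6), np.float64(556.9), np.float64(267.0)]
0 [np.float64(556.1), np.float64(267.6), np.float64(556.9), np.float64(267.0)] [604.1 260.3  65. ] [567.6  59.3  14. ]
-0.05 [np.float64(559.4), np.float64(269.6), np.float64(560.9), np.float64(268.6)] [604.2 261.2  65. ] [567.4  59.7  14. ]
-0.1 [np.float64(562.9), np.float64(271.6), np.float64(565.2), np.float64(270.3)] [604.3 262.1  65. ] [567.3  60.1  14. ]
-0.15 [np.float64(566.4), np.float64(273.8), np.float64(569.6), np.float64(272.0)] [604.4 263.1  65. ] [567.1  60.5  14. ]
-0.2 [np.float64(570.2), np.float64(276.1), np.float64(574.3), np.float64(273.8)] [604.6 264.1  65. ] [567.  61.  14.]
```

```bash
cat >> h.py <<'E'
def todo(P):
    s=r.state();R=Ro.from_quat(s['orientation']).as_matrix();print(np.round(s['time_s'],2),s['ee_pos'].round(1),R.round(3).tolist(),s['width'],s['ft_force'].round(1))
    for p in P: print(p,(R.T@(np.array(p)-s['ee_pos'])).round(1))
E
python3 -c "
from h import *
todo([(552.7,-41.7,140)])"
```

```text
0.15 [198.  486.  230.9] [[-0.926, 0.377, -0.0], [0.377, 0.926, -0.001], [0.0, -0.001, -1.0]] 85.58908618552655 [0.5 0.2 0.6]
(552.7, -41.7, 140) [-527.6 -354.8   91.1]
```

Call:
{"fn": "play_rows", "kwargs": {
  "moves": [
    {"offset":[-35,-24,0],"roll":-0.01,"claw":0},
    {"offset":[-70,-47,0],"roll":-0.02,"claw":0},
    {"offset":[-104,-70,0],"roll":-0.03,"claw":0},
    {"offset":[-138,-93,0],"roll":-0.04,"claw":0},
    {"offset":[-172,-116,0],"roll":-0.05,"claw":0},
    {"offset":[-206,-139,0],"roll":-0.06,"claw":0},
    {"offset":[-240,-162,0],"roll":-0.07,"claw":0},
    {"offset":[-274,-185,0],"roll":-0.08,"claw":0},
    {"offset":[-308,-208,0],"roll":-0.09,"claw":0},
    {"offset":[-342,-231,0],"roll":-0.09,"claw":0},
    {"offset":[-376,-254,0],"roll":-0.09,"claw":0},
    {"offset":[-400,-270,0],"roll":-0.09,"claw":0}
  ]
}}

```text
time_s: 1.15
ee_pos: [467.9, 82.2, 231.0]
orientation: [0.149, 0.989, -0.001, -0.0]
ft_force: [0.1, 1.5, -0.7]
width: 0.1
```

```bash
python3 -c "
from h import *
todo([(552.7,-41.7,140)])"
```

```text
1.15 [467.9  82.2 231. ] [[-0.956, 0.294, -0.0], [0.294, 0.956, -0.001], [-0.0, -0.001, -1.0]] 0.14550121336275632 [ 0.1  1.5 -0.7]
(552.7, -41.7, 140) [-117.5  -93.4   91.1]
```

Call:
{"fn": "play_rows", "kwargs": {
  "moves": [
    {"offset":[-30,-24,15],"roll":0,"claw":0},
    {"offset":[-59,-47,35],"roll":0,"claw":0},
    {"offset":[-88,-70,60],"roll":0,"claw":0},
    {"offset":[-117.5,-93.4,91],"roll":0,"claw":0},
    {"offset":[-117.5,-93.4,91],"roll":0,"claw":0},
    {"offset":[-117.5,-93.4,91],"roll":0,"claw":0}
  ]
}}

```text
time_s: 1.65
ee_pos: [552.5, -43.5, 137.4]
orientation: [0.15, 0.989, -0.0, -0.002]
ft_force: [0.1, -0.4, -1.0]
width: -0.0
```

```bash
python3 - <<'E'
from h import *
todo([(552.7,-41.7,36)])
s=r.state();im=get_image('wrist')[:,:,::-1].copy();cv2.imwrite('pics/w1.png',im)
C=cam('wrist',s)
for p in [(605.1,151.5,11),(577.9,111.1,11),(593.8,48.7,11),(554.4,12.2,11),(552.7,-41.7,11)]:
    u=proj(C,p);print(u.round(1));cv2.circle(im,tuple(int(round(q)) for q in u),2,(0,0,255),-1)
cv2.imwrite('pics/w1m.png',im)
E
```

```text
1.65 [552.5 -43.5 137.4] [[-0.955, 0.296, -0.004], [0.296, 0.955, -0.0], [0.004, -0.002, -1.0]] -0.014987122362527788 [ 0.1 -0.4 -1. ]
(552.7, -41.7, 36) [ -0.    1.9 101.4]
[522.5 183.6]
[477.4 169.6]
[416.8 202.5]
[372.  176.5]
[318.7 190.7]
```

View pics/w1m.png

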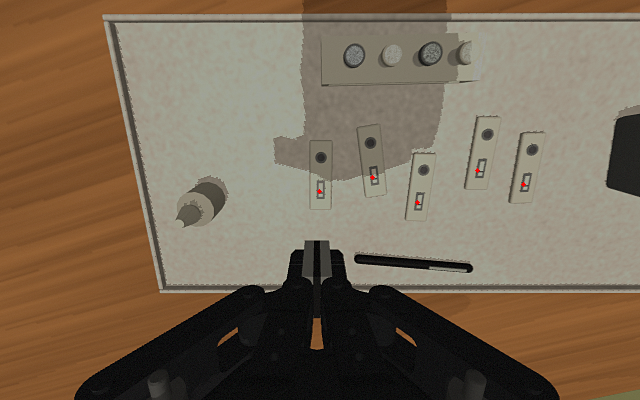

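Call:
{"fn": "play_rows", "kwargs": {
  "moves": [
    {"offset":[0,1.8,25],"roll":0,"claw":0},
    {"offset":[0,1.8,55],"roll":0,"claw":0},
    {"offset":[0,1.8,80],"roll":0,"claw":0},
    {"offset":[0,1.8,95],"roll":0,"claw":0},
    {"offset":[0,1.8,102],"roll":0,"claw":0},
    {"offset":[0,1.8,102],"roll":0,"claw":0},
    {"offset":[0,1.8,102],"roll":0,"claw":0},
    {"offset":[0,1.8,102],"roll":0,"claw":0},
    {"offset":[0,1.8,102],"roll":0,"claw":0},
    {"offset":[0,1.8,102],"roll":0,"claw":0},
    {"offset":[0,1.8,102],"roll":0,"claw":0},
    {"offset":[0,1.8,102],"roll":0,"claw":0}
  ]
}}

```text
time_s: 2.7
ee_pos: [552.6, -40.5, 37.3]
orientation: [0.149, 0.989, -0.0, -0.001]
ft_force: [-0.1, 0.1, -0.0]
width: 0.2
```

```bash
python3 - <<'E'
from h import *
todo([(554.4,12.2,35)])
im=get_image('wrist')[:,:,::-1].copy();cv2.imwrite('pics/w2.png',im)
E
```

```text
2.7 [552.6 -40.5  37.3] [[-0.955, 0.295, -0.002], [0.295, 0.955, -0.0], [0.002, -0.001, -1.0]] 0.22737563410481085 [-0.1  0.1 -0. ]
(554.4, 12.2, 35) [13.9 50.9  2.3]
```

View pics/w2.png

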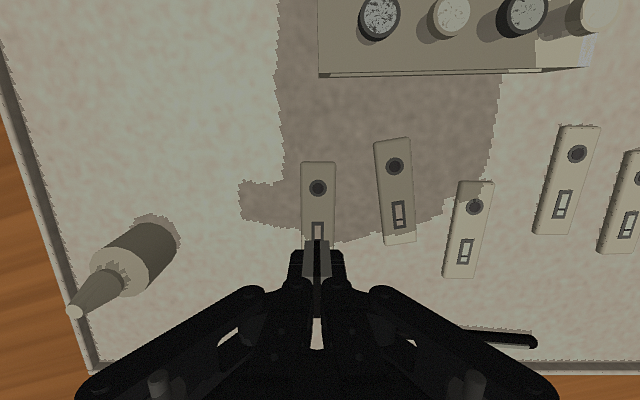

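Call:
{"fn": "play_rows", "kwargs": {
  "moves": [
    {"offset":[2.5,9,2],"roll":0,"claw":0},
    {"offset":[5,18,2],"roll":0,"claw":0},
    {"offset":[7.5,27,2],"roll":0,"claw":0},
    {"offset":[10,36,2],"roll":0,"claw":0},
    {"offset":[12,44,2],"roll":0,"claw":0},
    {"offset":[14,51,2],"roll":0,"claw":0},
    {"offset":[14,51,2],"roll":0,"claw":0},
    {"offset":[14,51,2],"roll":0,"claw":0},
    {"offset":[14,51,2],"roll":0,"claw":0},
    {"offset":[14,51,2],"roll":0,"claw":0},
    {"offset":[14,51,2],"roll":0,"claw":0},
    {"offset":[14,51,2],"roll":0,"claw":0}
  ]
}}

```text
time_s: 3.75
ee_pos: [554.2, 12.0, 35.2]
orientation: [0.15, 0.989, -0.0, -0.001]
ft_force: [-0.3, -0.1, -0.1]
width: -0.1
```

Call:
{"fn": "play_rows", "kwargs": {
  "moves": [
    {"offset":[0,0,0],"roll":0,"claw":0},
    {"offset":[0,0,0],"roll":0,"claw":0}
  ]
}}

```text
time_s: 3.92
ee_pos: [554.2, 11.8, 35.2]
orientation: [0.15, 0.989, -0.0, -0.001]
ft_force: [-0.2, 0.6, -0.5]
width: -0.0
```

```bash
python3 - <<'E'
from h import *
todo([(593.8,48.7,35)])
im=get_image('wrist')[:,:,::-1].copy();cv2.imwrite('pics/w3.png',im)
E
```

```text
3.92 [554.2  11.8  35.2] [[-0.955, 0.296, -0.002], [0.296, 0.955, -0.0], [0.002, -0.001, -1.0]] -0.00989093135931663 [-0.2  0.6 -0.5]
(593.8, 48.7, 35) [-26.9  46.9   0.1]
```

View pics/w3.png

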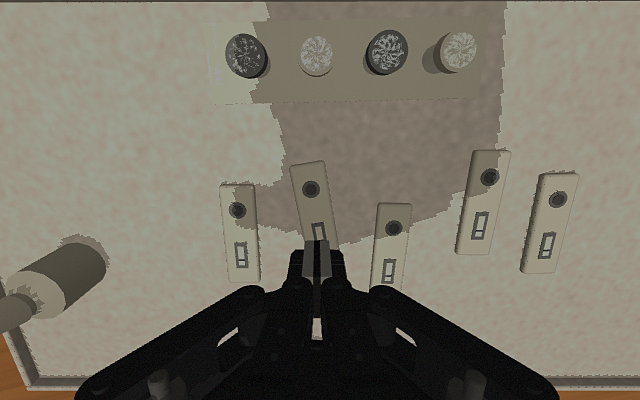

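Call:
{"fn": "play_rows", "kwargs": {
  "moves": [
    {"offset":[-5,9,0],"roll":0,"claw":0},
    {"offset":[-10,18,0],"roll":0,"claw":0},
    {"offset":[-15,27,0],"roll":0,"claw":0},
    {"offset":[-20,35,0],"roll":0,"claw":0},
    {"offset":[-24,42,0],"roll":0,"claw":0},
    {"offset":[-27,47,0],"roll":0,"claw":0},
    {"offset":[-27,47,0],"roll":0,"claw":0},
    {"offset":[-27,47,0],"roll":0,"claw":0},
    {"offset":[-27,47,0],"roll":0,"claw":0},
    {"offset":[-27,47,0],"roll":0,"claw":0},
    {"offset":[-27,47,0],"roll":0,"claw":0},
    {"offset":[-27,47,0],"roll":0,"claw":0}
  ]
}}

```text
time_s: 4.97
ee_pos: [593.8, 48.5, 35.2]
orientation: [0.15, 0.989, -0.0, -0.001]
ft_force: [0.4, 0.4, -0.4]
width: -0.2
```

Call:
{"fn": "play_rows", "kwargs": {
  "moves": [
    {"offset":[0,0,0],"roll":0,"claw":0},
    {"offset":[0,0,0],"roll":0,"claw":0}
  ]
}}

```text
time_s: 5.13
ee_pos: [593.7, 48.4, 35.2]
orientation: [0.15, 0.989, -0.0, -0.001]
ft_force: [-0.2, -0.2, -0.5]
width: -0.2
```

```bash
python3 - <<'E'
from h import *
todo([(577.9,111.1,35)])
im=get_image('wrist')[:,:,::-1].copy();cv2.imwrite('pics/w4.png',im)
E
```

```text
5.13 [593.7  48.4  35.2] [[-0.955, 0.297, -0.002], [0.297, 0.955, -0.0], [0.002, -0.001, -1.0]] -0.17546382643380964 [-0.2 -0.2 -0.5]
(577.9, 111.1, 35) [33.7 55.2  0.2]
```

View pics/w4.png

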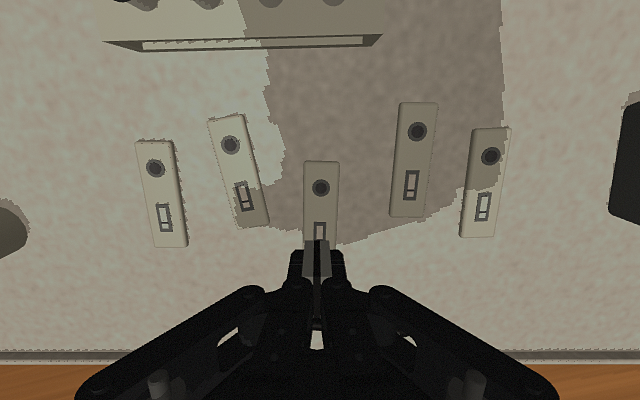

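Fingertips cover the third window at about (320,232), the well is straight ahead of it at (320,187), and the remaining cassettes lie undisturbed.

Call:
{"fn": "play_rows", "kwargs": {
  "moves": [
    {"offset":[6,10,0],"roll":0,"claw":0},
    {"offset":[12,20,0],"roll":0,"claw":0},
    {"offset":[18,30,0],"roll":0,"claw":0},
    {"offset":[24,40,0],"roll":0,"claw":0},
    {"offset":[30,49,0],"roll":0,"claw":0},
    {"offset":[34,55,0],"roll":0,"claw":0},
    {"offset":[34,55,0],"roll":0,"claw":0},
    {"offset":[34,55,0],"roll":0,"claw":0},
    {"offset":[34,55,0],"roll":0,"claw":0},
    {"offset":[34,55,0],"roll":0,"claw":0},
    {"offset":[34,55,0],"roll":0,"claw":0},
    {"offset":[34,55,0],"roll":0,"claw":0}
  ]
}}

```text
time_s: 6.18
ee_pos: [577.7, 110.7, 35.2]
orientation: [0.15, 0.989, -0.0, -0.001]
ft_force: [0.6, -0.1, 0.4]
width: -0.2
```

Call:
{"fn": "play_rows", "kwargs": {
  "moves": [
    {"offset":[0,0,0],"roll":0,"claw":0},
    {"offset":[0,0,0],"roll":0,"claw":0}
  ]
}}

```text
time_s: 6.35
ee_pos: [577.8, 110.4, 35.2]
orientation: [0.15, 0.989, -0.0, -0.001]
ft_force: [-0.2, -1.0, 0.6]
width: 0.1
```

```bash
python3 - <<'E'
from h import *
todo([(605.1,151.5,35)])
im=get_image('wrist')[:,:,::-1].copy();cv2.imwrite('pics/w5.png',im)
E
```

```text
6.35 [577.8 110.4  35.2] [[-0.955, 0.298, -0.002], [0.298, 0.955, -0.0], [0.002, -0.001, -1.0]] 0.08570135754841042 [-0.2 -1.   0.6]
(605.1, 151.5, 35) [-13.9  47.3   0.1]
```

View pics/w5.png

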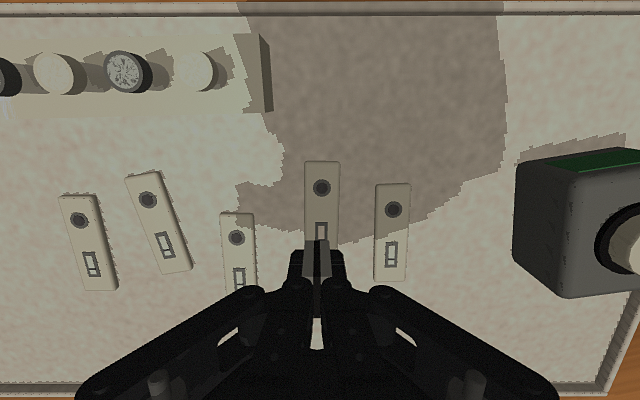

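Call:
{"fn": "play_rows", "kwargs": {
  "moves": [
    {"offset":[-2.5,9,0],"roll":0,"claw":0},
    {"offset":[-5,18,0],"roll":0,"claw":0},
    {"offset":[-8,27,0],"roll":0,"claw":0},
    {"offset":[-10,35,0],"roll":0,"claw":0},
    {"offset":[-12,42,0],"roll":0,"claw":0},
    {"offset":[-14,47,0],"roll":0,"claw":0},
    {"offset":[-14,47,0],"roll":0,"claw":0},
    {"offset":[-14,47,0],"roll":0,"claw":0},
    {"offset":[-14,47,0],"roll":0,"claw":0},
    {"offset":[-14,47,0],"roll":0,"claw":0},
    {"offset":[-14,47,0],"roll":0,"claw":0},
    {"offset":[-14,47,0],"roll":0,"claw":0}
  ]
}}

```text
time_s: 7.4
ee_pos: [605.0, 151.0, 35.2]
orientation: [0.151, 0.989, -0.0, -0.001]
ft_force: [-0.5, -0.4, 0.5]
width: 0.0
```

Call:
{"fn": "play_rows", "kwargs": {
  "moves": [
    {"offset":[0,0,0],"roll":0,"claw":0},
    {"offset":[0,0,0],"roll":0,"claw":0}
  ]
}}

```text
time_s: 7.57
ee_pos: [605.0, 150.8, 35.2]
orientation: [0.151, 0.989, -0.0, -0.001]
ft_force: [-0.0, -0.3, -0.2]
width: 0.2
```

```bash
python3 - <<'E'
from h import *
todo([(604,261,35)])
im=get_image('wrist')[:,:,::-1].copy();cv2.imwrite('pics/w6.png',im)
E
```

```text
7.57 [605.  150.8  35.2] [[-0.955, 0.298, -0.002], [0.298, 0.955, -0.001], [0.002, -0.001, -1.0]] 0.15151536242876418 [-0.  -0.3 -0.2]
(604, 261, 35) [ 33.8 104.9   0.2]
```

View pics/w6.png

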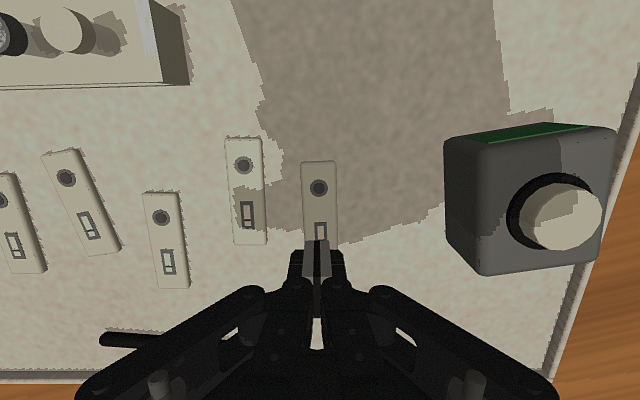

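```bash
python3 - <<'E'
from h import *
C=cam('wrist',r.state());print(ray(C,(566,218),65))
p=ray(C,(566,218),65);p[2]=120
todo([p,(604,261,120)])
E
```

```text
[602.84716742 263.81207532  65.        ]
7.62 [605.  150.9  35.2] [[-0.955, 0.298, -0.002], [0.298, 0.955, -0.001], [0.002, -0.001, -1.0]] -0.30471253115392055 [-0.   1.1 -0.5]
[602.84716742 263.81207532 120.        ] [ 35.9 107.1 -84.8]
(604, 261, 120) [ 33.9 104.7 -84.8]
```

Call:
{"fn": "play_rows", "kwargs": {
  "moves": [
    {"offset":[0,0,-15],"roll":0,"claw":0},
    {"offset":[0,0,-40],"roll":0,"claw":0},
    {"offset":[0,0,-70],"roll":0,"claw":0},
    {"offset":[0,0,-100],"roll":0,"claw":0},
    {"offset":[0,0,-100],"roll":0,"claw":0},
    {"offset":[0,0,-100],"roll":0,"claw":0}
  ]
}}

```text
time_s: 8.12
ee_pos: [606.1, 151.0, 136.7]
orientation: [0.151, 0.989, -0.0, 0.0]
ft_force: [-0.5, 0.7, -0.5]
width: 0.2
```

```bash
python3 - <<'E'
from h import *
todo([(604,261,110)])
im=get_image('wrist')[:,:,::-1].copy();cv2.imwrite('pics/w7.png',im)
E
```

```text
8.12 [606.1 151.  136.7] [[-0.955, 0.298, 0.001], [0.298, 0.955, -0.0], [-0.001, 0.0, -1.0]] 0.16578820208263062 [-0.5  0.7 -0.5]
(604, 261, 110) [ 34.8 104.4  26.7]
```

View pics/w7.png

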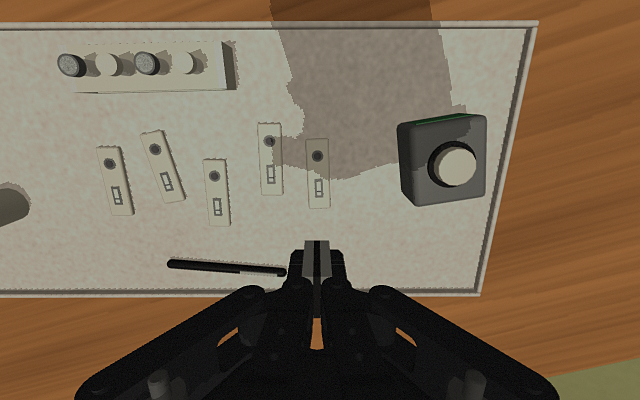

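Two measurements agree to 3 mm; all cassettes are in place, and the button is at (458,167). I'll go over the button at (603.5, 262.5).

Call:
{"fn": "play_rows", "kwargs": {
  "moves": [
    {"offset":[12,35,0],"roll":0,"claw":0},
    {"offset":[23,70,5],"roll":0,"claw":0},
    {"offset":[31,95,15],"roll":0,"claw":0},
    {"offset":[35.5,106,30],"roll":0,"claw":0},
    {"offset":[35.5,106,30],"roll":0,"claw":0},
    {"offset":[35.5,106,30],"roll":0,"claw":0},
    {"offset":[35.5,106,30],"roll":0,"claw":0},
    {"offset":[35.5,106,30],"roll":0,"claw":0}
  ]
}}

```text
time_s: 8.83
ee_pos: [603.3, 261.7, 105.7]
orientation: [0.151, 0.989, -0.0, -0.001]
ft_force: [0.7, -0.3, 0.7]
width: -0.2
```

```bash
python3 - <<'E'
from h import *
s=r.state();C=cam('wrist',s);print(proj(C,(603.5,262.5,65)))
todo([(603.5,262.5,65)])
im=get_image('wrist')[:,:,::-1].copy();cv2.imwrite('pics/w8.png',im)
E
```

```text
[317.94393764 226.33437484]
8.83 [603.3 261.7 105.7] [[-0.954, 0.299, -0.001], [0.299, 0.954, -0.0], [0.001, -0.001, -1.0]] -0.18090444907081973 [ 0.7 -0.3  0.7]
(603.5, 262.5, 65) [ 0.   0.8 40.7]
```

View pics/w8.png

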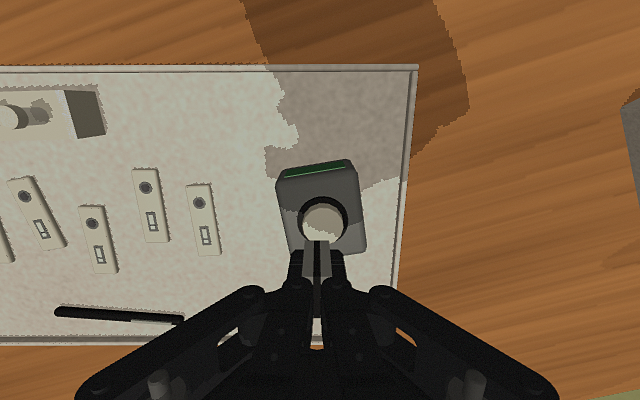

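Call:
{"fn": "play_rows", "kwargs": {
  "moves": [
    {"offset":[2,3,8],"roll":0,"claw":0},
    {"offset":[2,3,16],"roll":0,"claw":0},
    {"offset":[2,3,24],"roll":0,"claw":0},
    {"offset":[2,3,31],"roll":0,"claw":0},
    {"offset":[2,3,36],"roll":0,"claw":0},
    {"offset":[2,3,39],"roll":0,"claw":0},
    {"offset":[2,3,41],"roll":0,"claw":0},
    {"offset":[2,3,43],"roll":0,"claw":0},
    {"offset":[2,3,44.5],"roll":0,"claw":0},
    {"offset":[2,3,46],"roll":0,"claw":0},
    {"offset":[2,3,46],"roll":0,"claw":0}
  ]
}}

```text
time_s: 9.8
ee_pos: [602.4, 265.2, 59.8]
orientation: [0.151, 0.988, -0.0, -0.0]
ft_force: [-0.2, 0.3, 0.9]
width: 0.2
```

Call:
{"fn": "play_rows", "kwargs": {
  "moves": [
    {"offset":[0,0,0.6],"roll":0,"claw":0},
    {"offset":[0,0,1.2],"roll":0,"claw":0},
    {"offset":[0,0,1.8],"roll":0,"claw":0},
    {"offset":[0,0,2.4],"roll":0,"claw":0},
    {"offset":[0,0,2.4],"roll":0,"claw":0}
  ]
}}

```text
time_s: 10.22
ee_pos: [602.6, 265.2, 58.0]
orientation: [0.151, 0.989, -0.0, -0.0]
ft_force: [-3.1, -0.2, 8.7]
width: -0.0
```

Call:
{"fn": "play_rows", "kwargs": {
  "moves": [
    {"offset":[0,0,0.7],"roll":0,"claw":0},
    {"offset":[0,0,1.2],"roll":0,"claw":0},
    {"offset":[0,0,1.2],"roll":0,"claw":0},
    {"offset":[0,0,1.2],"roll":0,"claw":0}
  ]
}}

```text
time_s: 10.55
ee_pos: [602.6, 265.3, 57.9]
orientation: [0.151, 0.989, 0.0, 0.0]
ft_force: [-5.9, -2.7, 16.2]
width: 0.4
```

The tips have met the hard stop: z stays at 57.9 while the force rises to 16 N. Moving clear straight up.

Call:
{"fn": "play_rows", "kwargs": {
  "moves": [
    {"offset":[0,0,-5],"roll":0,"claw":0},
    {"offset":[0,0,-15],"roll":0,"claw":0},
    {"offset":[0,0,-35],"roll":0,"claw":0},
    {"offset":[0,0,-60],"roll":0,"claw":0},
    {"offset":[0,0,-90],"roll":0,"claw":0},
    {"offset":[0,0,-110],"roll":0,"claw":0},
    {"offset":[0,0,-120],"roll":0,"claw":0},
    {"offset":[0,0,-120],"roll":0,"claw":0},
    {"offset":[0,0,-120],"roll":0,"claw":0}
  ]
}}

```text
time_s: 11.3
ee_pos: [602.5, 265.3, 177.4]
orientation: [0.151, 0.989, 0.0, 0.0]
ft_force: [-0.1, 0.5, -0.3]
width: -0.0
```

```bash
python3 - <<'E'
from h import *
todo([])
im=get_image('wrist')[:,:,::-1].copy();cv2.imwrite('pics/w9.png',im)
im=get_image('scene')[:,:,::-1].copy();cv2.imwrite('pics/s9.png',cv2.resize(im[140:340,230:430],None,fx=3,fy=3,interpolation=cv2.INTER_CUBIC))
E
```

```text
11.3 [602.5 265.3 177.4] [[-0.954, 0.299, 0.001], [0.299, 0.954, 0.0], [-0.001, 0.0, -1.0]] -0.049024561656576524 [-0.1  0.5 -0.3]
```

View pics/w9.png

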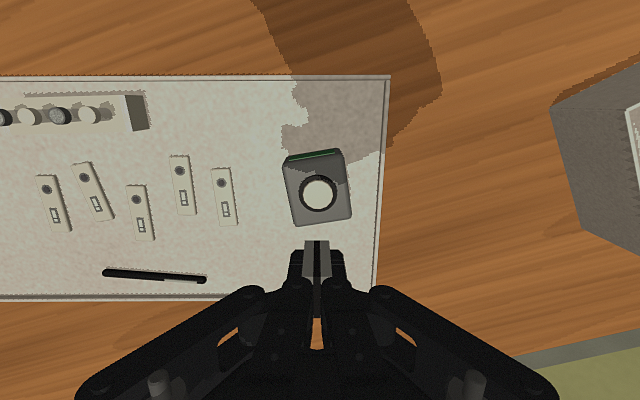

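View pics/s9.png

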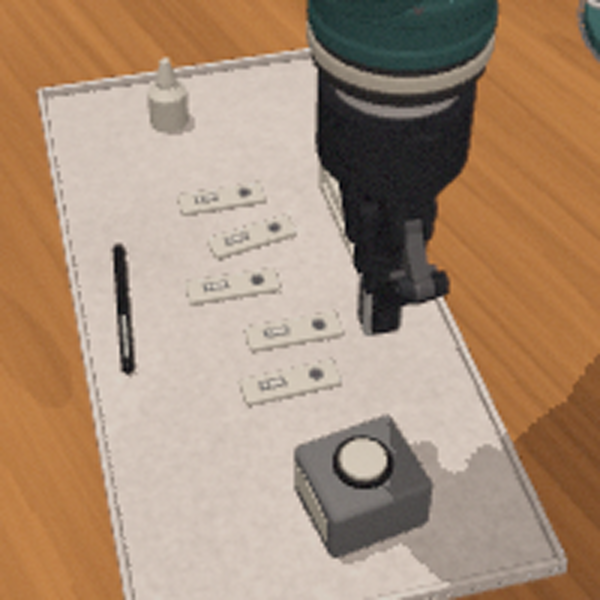

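The button sits visibly lower and the fingers are clear. The cassettes, pen and dropper are at the same pixels as before. In the scene view the gripper hides the rack, but the wrist view shows it standing.

```bash
python3 -c "
from bench import r
print(r.sign_off())"
```

```text
the job is handed in; nothing more can be done
None
```

I pointed at all five result windows in order, from cassette 1 (dropper end) to cassette 5 (beside the timer), then pressed the stop button and moved clear. The job was handed in at about 11.4 s of the 48 s allowed.

- **Pointing:** the fingertips held at least half a second at each window, 24–26 mm above the cassettes. They stayed at that height between cassettes. In the wrist pictures, the fingertips sat over the window and in line with the well at all five stops.
- **Stop button:** the fingertips stopped at a height of 57.9 mm, against 58 mm expected for fully down. The force rose to 16 N there without further movement, which means it reached the hard stop. The last pictures show the button lower, with the fingers clear at 177 mm and no force on them.
- **Left in place:** the cassettes, pen and dropper appear at the same spots in the scene picture as at the start. The gripper hid the rack in that view, but the last wrist picture shows it standing.
- **Disagreements:**
  - The button position differed by about 3 mm between the top and wrist cameras, so I shifted about 3 mm before pressing.
  - The scene camera put the button about 5 pixels off from the top camera's position. I used the wrist camera instead.

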